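# Clamp a propeller hub with an eccentric cam

### The job

Stand the bronze propeller hub upright in the clamping fixture, between the V jaw and the open cam, and let go of it. Then turn the cam by its crank pin until the cam's lobe bears firmly on the hub and holds it against the sprung jaw, snug but not overtightened so that the soft bronze is not marked, and let go of the pin. Leave the other things on the bench as they are.

Things in the scene. Friction and masses are not known exactly. Their poses are not given: they have to be found in the camera images.
- hub_center (a point): Centre of the bronze propeller hub, half-way up: a plain upright barrel, 50 mm diameter, 55 mm high, with a dark splined bore showing in its top; about 0.45 kg, loose, standing upright on the bench. Its z axis is the barrel's axis.
- fixture: Eccentric clamp fixture, fixed to the bench: dark steel base plate 110 mm (x) by 180 mm (y, -85 to +95 mm), 10 mm thick. Origin on the bench below the nest. Along its y axis stand the cam (pivot at x 0, y +42 mm), the empty nest (x 0, y 0) and the V jaw (at -y, opening to +y). Fingers have free room beside the nest on the +x and -x sides, above the jaw's 34 mm height.
- nest (a point): Where to stand the hub: centre of its footprint on the top face of the base plate, 10 mm above the bench, at the fixture's x 0, y 0; axes as the fixture's. A hub centred here to about 2 mm touches neither the opened cam nor the jaw.
- jaw_mean (a point): Mean seat of the V jaw, on the plate's top (fixture y -8 mm): centre of a hub just touching both jaw faces. The jaw's block is screwed down up to 5 mm nearer or farther along y each time; this is not reported, so when the clamp tightens must be found by feel. The jaw is 44 mm wide, 34 mm above the bench at the top, and springs back along -y: 4.5 N per mm, travel 12 mm.
- cam (a joint): Turn of the cam, rad, 0 to 2.6; starts between 0 and 0.4, lobe turned away from the hub; grows clockwise seen from above, which swings the lobe to the hub and pushes it along the plate into the jaw. The load starts somewhere between 1.0 and 1.8, then clamping force rises about 60 N per rad. Snug is 6 to 20 N on the hub, best about 12 N; over 22 N is overtightened.
- cam_axis (a point): On the cam's vertical pivot, 30 mm above the bench. The cam: steel disc, radius 26 mm, 12 to 30 mm above the bench, centre 14 mm off the pivot. It is stiff (0.18 N m while moving; held still, 0 to 0.1) and stays where left, also under load. Sliding the hub adds some 0.1 N m; read held still, the torque about the pivot is about 0.27 above free (5 N across the pin) when it clamps with 12 N.
- cam_pin (a point): Middle of the cam's crank pin: upright black round pin, 14 mm diameter, grip from 42 to 83 mm above the bench, this point at 62 mm, 50 mm from the pivot on the side away from the hub. At joint value q it lies from the pivot in the direction 2.67 - q rad (counter-clockwise from the fixture's x). It can turn in the grip, but the load is felt more clearly if the gripper turns with it.
- impeller: Bystander: black rubber water pump impeller with six vanes, 60 mm across, 24 mm high, loose on the bench. Origin at the centre of its underside.
- socket: Bystander: red plastic spark plug socket, stepped cylinder of 27 mm diameter, 65 mm high, standing loose. Origin at the centre of its underside.
- gauge_case: Bystander: flat chrome feeler gauge case, 25 by 95 by 12 mm, its length along its y, loose on the bench beyond the fixture. Origin at the centre of its underside.
- parts_box: Bystander: grey steel parts box, 110 by 170 mm and 45 mm high, with its lid propped open to 150 mm at the outer side, two brass drain plugs inside; fixed. Origin at the centre of its underside.
Mind the look-alikes: they are no part of the job. What is shaped like the part that bears hub_center but blue is not meant. Of the things shaped like the fixture, the steel one is meant.

How it is judged:
On the way, in this order (a step that is already met when the one before it is completed fails the run):
1. the hub stands upright on the base plate between cam and jaw, let go of (z of hub_center in the frame of fixture between 0.0355 and 0.0395 m and horizontal distance between hub_center and nest below 0.015 m and angle between hub_center's own z axis and vertical below 0.08 rad and contact force between the fingers and hub below 0.3 N and contact force between cam and hub below 4 N), for 0.2 s.
2. the cam's lobe bears on the hub with more than 6 N (contact force between cam and hub above 6 N and contact force between the fingers and hub below 0.3 N), for 0.3 s.
At the end, for the whole second after the job is handed in: The hub stands upright (within 0.08 rad) on the fixture's base plate, within 2 mm in height and within 25 mm of the nest point, clamped against the jaw with the cam pressing on it with 6 to 20 N; hub and cam at rest and let go of (contact force between cam and hub between 6 and 20 N and z of hub_center in the frame of fixture between 0.0355 and 0.0395 m and horizontal distance between hub_center and nest below 0.025 m and angle between hub_center's own z axis and vertical below 0.08 rad and linear speed of hub below 0.01 m/s and velocity of joint cam between -0.05 and 0.05 rad/s); the robot touches nothing.
It fails at once if the cam presses on the hub with more than 22 N (overtightened) (contact force between cam and hub above 22 N).
It fails at once if a bystander is moved by more than 20 mm (distance of any of impeller, socket, gauge_case from where it was at the start of the episode above 0.02 m).
It also fails if it takes over 72 s, if anything falls off the work surface, if the arm or the gripper's body presses on something with over 40 N, if the wrist force passes 120 N, or if a joint passes its speed limit or range.

### The arm

A 6-joint arm with a two-finger parallel gripper is mounted at the origin on the work surface. World frame = base frame: x ahead of the robot, y to its left, z up, the work surface at z = 0. Lengths are in m, angles in rad, forces in N, time in s.
With the tool pointing down it reaches from about 0.4 to 0.825 m from the base axis. Payload 7 kg.
Tool frame: the origin (TCP) lies midway between the tips of the shut fingers; the grasp point (between the pads) lies hold_point_z behind it (hold_point_z is the distance from the TCP to the grasp point, in m); z points along the fingers, y is the direction in which the jaws open and shut (so a half turn about z gives the same grasp; the last joint's range is limited). The gripper opens to 88 mm and grips with 3 to 60 N. Pads are 19 mm wide; open, the fingers measure 130 mm over their backs; the gripper's body (78 mm by 193 mm) begins 47 mm behind the grasp point.
Start: joints at [1.555, 0.359, 0.012, 0, -1.224, -0.288], TCP at [0.202, 0.644, 0.227] pointing down, gripper open.
Joint ranges: [-3.07, 3.07], [-1.43, 2.12], [-1.02, 1.25], [-3.03, 1.67], [-3.05, -0], [-3.03, 3.03]. Speed limits (rad/s): [2.39, 2.39, 3.01, 3.14, 3.14, 3.14].

### API

Orientations are given as [roll, pitch, yaw] about the fixed x, y, z axes, in that order (R = Rz(yaw) Ry(pitch) Rx(roll)).
In Python, from station import * gives the robot as it stands. The module is installed in compiled form; this text tells all that it offers.
- The arm moves only by the tool arm_command, never from a script. Its arguments are lists of equal length, an entry for each row: "fingers": the closure, from -1 (fully open) to 1 (shut); "dp": the shift along the world's x, y, z in m, a list of three; "roll": the turn about the world's z in rad. In form: {"fingers": [fingers, ...], "dp": [[x, y, z], ...], "roll": [roll, ...]}. A call has 1 to 8 rows; each row shifts and turns the pose as measured when the row begins; what a row does not reach is not made up. A row lasts 1/10 s, in which the tool goes at most 50 mm and 8.59 degrees, less where a joint would pass 70% of its speed; a pose out of reach is approached as far as the arm can. A call is refused whole if a number of a shift passes 0.05 or a number of a turn 0.15, either way. A call with a gripper value outside its range is refused whole. The fingers move at their own pace and stop on an object; "newtons" is the grip in N (left out, the last holds). Time passes only in rows, so rows that do not move let the fingers close. It gives the time, the measured TCP pose, the force and the opening at its end, in the units of the state.
- get_state(): the state, without advancing time (a new reading comes with each control period).
- grab_frame(name): name is "side" or "top" or "wrist"; returns the picture (400x640x3 uint8, blue, green, red); there is no depth.
- calibration(name): a dict with "fx", "fy", "cx", "cy" (pixels), "R" (3x3) and "t" (3): a world point X has camera coordinates R X + t; the wrist camera has in their place "hand_eye" (4x4, takes a point from camera to tool coordinates, whose origin is the TCP and whose axes are the flange's). Camera axes: x right, y down, z forward; pixel columns grow to the right and rows downward; lengths in m; the calibration is good to about 2 mm. A picture is of the moment at which its call begins: read the wrist's pose just before it. calibration takes no time and is no camera call.
- job_done(): hands the job in, once; it reports no verdict.
The state is a dict: "t": time; "q": joint angles; "qd": joint speeds; "joint_efforts": joint torques, N m; "eef_pos": TCP position; "ee_rot": TCP orientation; "force": force on the tool from outside, world axes, zero at the start; "moment": the same for the moment, N m; "width": finger opening in m.
Only numpy, scipy, OpenCV 4.12 (cv2) and the standard library are available. Lean on these libraries where they do the work, as an engineer would, in place of code of your own. Each camera call takes 0.05 s, during which the arm holds its last target.

## Working session

There is one attempt and no reset: what is moved stays moved. The work goes in short steps, Python scripts to look and compute and a tool call to move; the robot and the scene stay as the last step left them, time stands still between calls to the robot, and variables do not carry over. Pictures are saved under pics/ and viewed, and the job is handed in when it is done.

Besides the shell and the picture viewer there is one more tool, called after "Emit:" by a JSON object that holds its "op" and its "data". arm_command: Moves the arm, as the interface text tells. Its arguments: {"type":"object","properties":{"fingers":{"type":"array"},"dp":{"type":"array"},"roll":{"type":"array"},"newtons":{"type":"number"}},"required":["fingers","dp","roll"]}

```bash
mkdir -p pics; python3 - <<'E'
from station import *
import cv2
s=get_state();print(s)
for n in("side","top","wrist"):
    cv2.imwrite(f"pics/{n}0.png",grab_frame(n)); print(n,calibration(n))
E
```

```text
{'t': 0.0, 'q': array([ 1.55510166e+00,  3.59399502e-01,  1.10387332e-02, -3.52852480e-04,
       -1.22414939e+00, -2.88091072e-01]), 'qd': array([-0.00076124, -0.00097768,  0.00079446,  0.00140544, -0.00085783,
       -0.00069826]), 'joint_efforts': array([-4.48739020e-04, -5.82718492e+01,  2.93047822e+01,  6.99728340e+00,
        6.86799089e-03, -1.69589175e-04]), 'eef_pos': array([0.20179981, 0.64358445, 0.22560532]), 'ee_rot': array([ 3.13985521e+00, -1.68952714e-04, -3.03905757e-01]), 'force': array([ 0.24560911,  0.97938784, -0.28591047]), 'moment': array([-0.0013991 ,  0.02001019, -0.00990392]), 'width': 0.0880425581317554}
side {'fx': 433.3356817926363, 'fy': 433.3356817926363, 'cx': 320.3472842153147, 'cy': 203.23214977346908, 'R': array([[ 0.76636807, -0.64237457,  0.00590726],
       [-0.29478663, -0.35982795, -0.88522578],
       [ 0.57077213,  0.6766674 , -0.46512409]]), 't': array([-0.40694144,  0.26928735,  0.67197736])}
top {'fx': 408.9728313829937, 'fy': 408.9728313829937, 'cx': 313.72380585062353, 'cy': 204.63231333294644, 'R': array([[ 0.02923951, -0.99949153,  0.01271777],
       [-0.99338392, -0.03046973, -0.11072477],
       [ 0.11105597, -0.00939609, -0.99376973]]), 't': array([0.03343562, 0.55874343, 1.0711769 ])}
wrist {'fx': 278.6730694086638, 'fy': 278.6730694086638, 'cx': 316.6784154315629, 'cy': 194.73270916912693, 'hand_eye': array([[ 4.97959686e-04, -9.54609910e-01, -2.97858475e-01,
         8.13206400e-02],
       [ 9.99997739e-01, -1.40490791e-04,  2.12205633e-03,
        -6.81763415e-05],
       [-2.06758237e-03, -2.97858858e-01,  9.54607682e-01,
        -1.58661352e-01],
       [ 0.00000000e+00,  0.00000000e+00,  0.00000000e+00,
         1.00000000e+00]])}
```

View pics/top0.png

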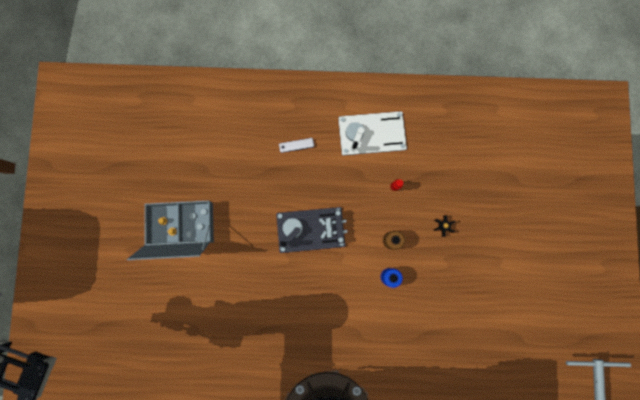

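View pics/side0.png

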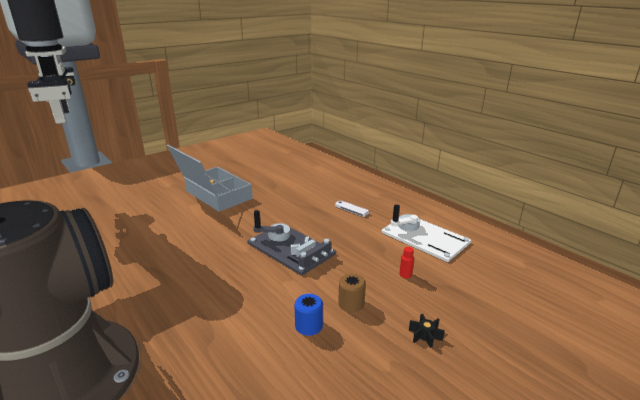

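View pics/wrist0.png

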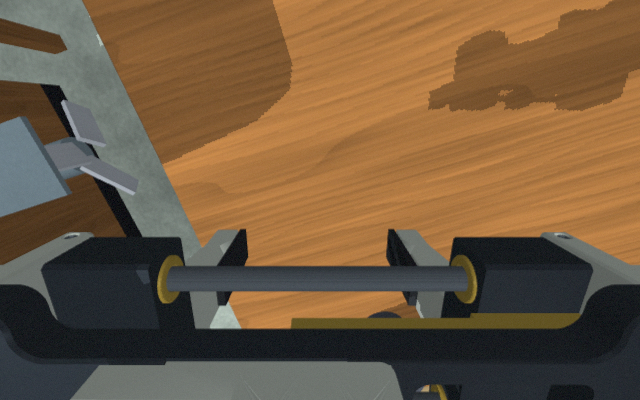

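The top view shows the bronze hub at (395,240), the steel fixture at about (312,230), the blue look-alike at (392,277) and the white fixture at (372,132). Next I'll enlarge crops.

```bash
python3 - <<'E'
import cv2
a=cv2.imread("pics/top0.png");cv2.imwrite("pics/tc.png",cv2.resize(a[195:265,265:415],None,fx=5,fy=5,interpolation=cv2.INTER_CUBIC))
a=cv2.imread("pics/side0.png");cv2.imwrite("pics/sc.png",cv2.resize(a[195:345,230:380],None,fx=4,fy=4,interpolation=cv2.INTER_CUBIC))
E
```

```text
(no output)
```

View pics/tc.png

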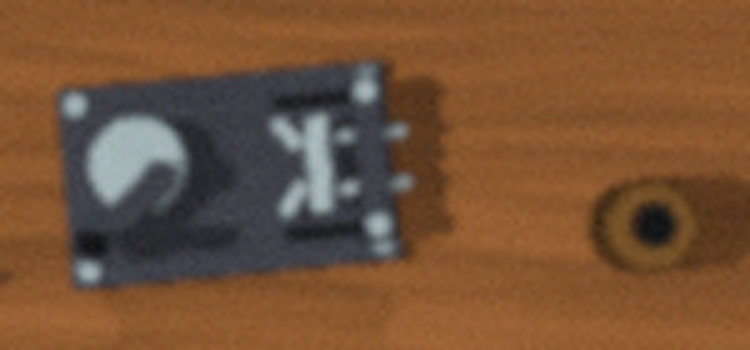

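View pics/sc.png

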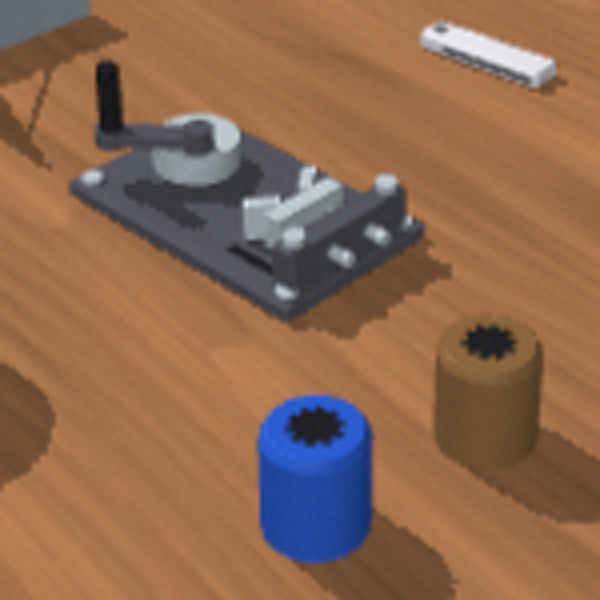

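```bash
cat > h.py <<'E'
from station import *
import numpy as np, cv2
def ray(n,u,v):
    c=calibration(n); d=np.array([(u-c['cx'])/c['fx'],(v-c['cy'])/c['fy'],1])
    return -c['R'].T@c['t'], c['R'].T@d
def at(n,u,v,z):
    o,d=ray(n,u,v); return o+d*(z-o[2])/d[2]
def proj(n,X):
    c=calibration(n); p=c['R']@np.asarray(X)+c['t']; return np.array([c['cx']+c['fx']*p[0]/p[2],c['cy']+c['fy']*p[1]/p[2]])
from scipy.spatial.transform import Rotation as Ro
def wray(s,u,v):
    c=calibration("wrist"); H=c['hand_eye']; d=np.array([(u-c['cx'])/c['fx'],(v-c['cy'])/c['fy'],1])
    R=Ro.from_euler('xyz',s['ee_rot']).as_matrix()
    return R@H[:3,3]+s['eef_pos'], R@(H[:3,:3]@d)
def wat(s,u,v,z):
    o,d=wray(s,u,v); return o+d*(z-o[2])/d[2]
E
python3 - <<'E'
from h import *
np.set_printoptions(precision=4,suppress=True)
T=lambda x,y:(265+(x+.5)/5-.5,195+(y+.5)/5-.5)
S=lambda x,y:(230+(x+.5)/4-.5,195+(y+.5)/4-.5)
for nm,p,z in [("TL",(60,93),.01),("TR",(385,62),.01),("BR",(402,257),.01),("BL",(75,288),.01),("pin",(91,243),.083),("bore",(655,225),.055)]:
    print(nm,at("top",*T(*p),z))
for nm,p,z in [("pin",(107,66),.083),("bore",(488,342),.055),("left",(72,185),.01),("bot",(287,318),.0),("right",(424,232),.0),("pivot",(199,130),.035)]:
    print("side",nm,at("side",*S(*p),z))
E
```

```text
TL [0.5331 0.1508 0.01  ]
TR [ 0.5556 -0.0268  0.01  ]
BR [ 0.4493 -0.0383  0.01  ]
BL [0.4274 0.1385 0.01  ]
pin [0.4508 0.1262 0.083 ]
bore [ 0.4693 -0.1665  0.055 ]
side pin [0.4489 0.127  0.083 ]
side bore [ 0.4676 -0.1652  0.055 ]
side left [0.4245 0.1344 0.01  ]
side bot [ 0.4511 -0.0335  0.    ]
side right [ 0.5595 -0.0197  0.    ]
side pivot [0.4934 0.1037 0.035 ]
```

```bash
python3 - <<'E'
from h import *
import station
print([ (k,getattr(station,k)) for k in dir(station) if k[0]!='_' and not callable(getattr(station,k))])
for nm,u,v,z in [("blue",394,277,.055),("imp",445,226,.02),("sock",398,184,.065)]: print(nm,at("top",u,v,z))
E
```

```text
[('hold_point_z', 0.0188)]
blue [ 0.3726191  -0.16300583  0.055     ]
imp [ 0.51125474 -0.30812961  0.02      ]
sock [ 0.61509331 -0.1696682   0.065     ]
```

Emit:
{"op": "arm_command", "data": {"fingers": [-1, -1, -1, -1, -1, -1, -1, -1], "dp": [[0.04, -0.03, 0], [0.04, -0.04, 0], [0.04, -0.05, 0], [0.04, -0.05, 0], [0.03, -0.05, 0], [0.03, -0.05, 0], [0.02, -0.05, 0], [0.01, -0.05, 0]], "roll": [0, 0, 0, -0.05, -0.1, -0.1, -0.1, -0.1]}}

```text
t: 0.95
eef_pos: [0.4205, 0.3171, 0.2217]
ee_rot: [3.135, -0.001, -0.761]
force: [0.9, -0.4, 0.2]
width: 0.0876
```

Emit:
{"op": "arm_command", "data": {"fingers": [-1, -1, -1, -1, -1, -1, -1, -1], "dp": [[0.02, -0.05, 0], [0.02, -0.05, 0], [0.01, -0.05, 0], [0, -0.05, 0], [0, -0.05, 0], [0, -0.05, 0], [0, -0.05, 0], [0, -0.05, 0]], "roll": [0, 0, 0, 0, 0, 0, 0, 0]}}

```text
t: 1.75
eef_pos: [0.4646, -0.0751, 0.2218]
ee_rot: [3.136, -0.001, -0.763]
force: [2.0, 0.4, 0.5]
width: 0.0875
```

```bash
python3 - <<'E'
from h import *
s=get_state();print(s['t'],s['eef_pos'],s['ee_rot'],s['force'])
cv2.imwrite("pics/w1.png",grab_frame("wrist"))
s=get_state();print(s['t'],s['eef_pos'],s['ee_rot'],s['force'])
E
```

```text
1.75 [ 0.46457522 -0.07510637  0.22183262] [ 3.13616425e+00 -1.46894245e-03 -7.63496711e-01] [2.03216267 0.44070659 0.46372241]
1.8 [ 0.46358581 -0.08056124  0.22162322] [ 3.13401922e+00 -1.40507799e-03 -7.66774105e-01] [ 0.61529523 -4.05297975  1.22508607]
```

View pics/w1.png

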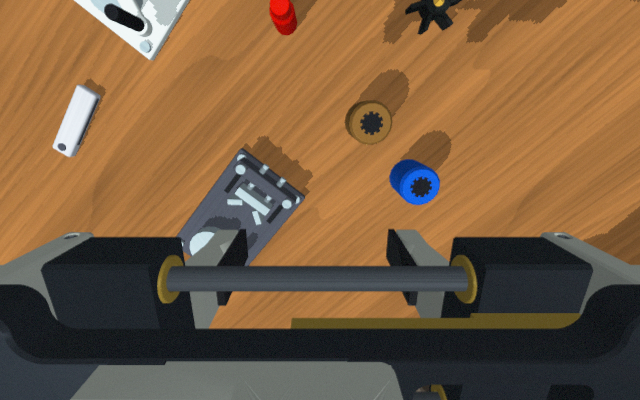

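```bash
python3 - <<'E'
from h import *
s=get_state();s['eef_pos']=np.array([.46457,-.0751,.2218]);s['ee_rot']=np.array([3.136,-.0015,-.7635])
print(wat(s,371.5,123,.055), wat(s,240,149,.0),wat(s,303,201,.01))
E
```

```text
[ 0.4678739  -0.16615996  0.055     ] [ 0.55591653 -0.0208186   0.        ] [ 0.44573616 -0.03288891  0.01      ]
```

Emit:
{"op": "arm_command", "data": {"fingers": [-1, -1, -1, -1], "dp": [[0.002, -0.045, -0.04], [0.0, -0.04, -0.04], [0, 0, -0.03], [0, 0, 0]], "roll": [0, 0, 0, 0]}}

```text
t: 2.2
eef_pos: [0.4647, -0.1555, 0.1235]
ee_rot: [3.138, -0.004, -0.774]
force: [-0.2, 0.1, -0.4]
width: 0.0874
```

Emit:
{"op": "arm_command", "data": {"fingers": [-1, -1, -1, -1, -1, -1], "dp": [[0.0033, -0.0105, 0], [0, 0, -0.02], [0, 0, -0.03], [0, 0, -0.03], [0, 0, -0.01], [0, 0, 0]], "roll": [0, 0, 0, 0, 0, 0]}}

```text
t: 2.8
eef_pos: [0.4769, -0.1661, 0.0403]
ee_rot: [-3.138, -0.015, -0.766]
force: [-0.2, -0.7, 1.1]
width: 0.0875
```

Emit:
{"op": "arm_command", "data": {"fingers": [-1, -1, -1], "dp": [[-0.009, 0, -0.006], [0, 0, -0.004], [0, 0, 0]], "roll": [0, 0, 0]}}

```text
t: 3.1
eef_pos: [0.4701, -0.1657, 0.0335]
ee_rot: [-3.134, -0.019, -0.764]
force: [-0.6, 0.8, -0.1]
width: 0.0879
```

Emit:
{"op": "arm_command", "data": {"fingers": [-1, -1, 0.3, 1, 1, 1, 1, 1], "dp": [[-0.003, 0, -0.006], [0, 0, 0], [0, 0, 0], [0, 0, 0], [0, 0, 0], [0, 0, 0], [0, 0, 0], [0, 0, 0]], "roll": [0, 0, 0, 0, 0, 0, 0, 0], "newtons": 25}}

```text
t: 3.9
eef_pos: [0.4683, -0.1657, 0.0288]
ee_rot: [-3.132, -0.022, -0.764]
force: [-0.4, 0.9, 0.5]
width: 0.0494
```

Emit:
{"op": "arm_command", "data": {"fingers": [1, 1, 1, 1, 1, 1, 1, 1], "dp": [[0, 0, 0], [0, 0, 0.02], [0, 0, 0.03], [0, 0, 0.03], [0, 0, 0.02], [0, 0, 0], [0, 0, 0], [0, 0, 0]], "roll": [0, 0, 0, 0, 0, -0.1, -0.1, -0.1]}}

```text
t: 4.7
eef_pos: [0.4625, -0.1652, 0.129]
ee_rot: [-3.137, -0.013, -1.075]
force: [-0.6, -0.5, -3.7]
width: 0.0492
```

Emit:
{"op": "arm_command", "data": {"fingers": [1, 1, 1, 1, 1, 1, 1, 1], "dp": [[0, 0.03, 0], [0, 0.04, 0], [0, 0.04, 0], [0, 0.04, 0], [0, 0.03, 0], [0, 0.02, 0], [0, 0, 0], [0, 0, 0]], "roll": [-0.1, -0.1, -0.1, -0.05, 0, 0, 0, 0]}}

```text
t: 5.5
eef_pos: [0.456, 0.0408, 0.1248]
ee_rot: [3.136, -0.011, -1.449]
force: [-0.2, -0.7, -4.3]
width: 0.0491
```

Emit:
{"op": "arm_command", "data": {"fingers": [1, 1, 1, 1], "dp": [[0.036, 0.0107, 0], [0, 0, 0], [0, 0, -0.02], [0, 0, 0]], "roll": [0, 0, 0, 0]}}

```text
t: 5.9
eef_pos: [0.4917, 0.0489, 0.103]
ee_rot: [3.133, -0.012, -1.452]
force: [-0.8, -0.5, -4.0]
width: 0.049
```

```bash
python3 - <<'E'
from h import *
s=get_state();print(s['t'],s['eef_pos'],s['ee_rot'],s['force'])
cv2.imwrite("pics/w2.png",grab_frame("wrist"))
a=grab_frame("side");cv2.imwrite("pics/s2.png",cv2.resize(a[130:290,210:360],None,fx=5,fy=3.7,interpolation=cv2.INTER_CUBIC))
a=grab_frame("top");cv2.imwrite("pics/t2.png",cv2.resize(a[175:275,265:415],None,fx=5,fy=5,interpolation=cv2.INTER_CUBIC))
s=get_state();print(s['t'],s['eef_pos'],s['ee_rot'],s['force'])
E
```

```text
5.9 [0.4917133  0.04892023 0.10300222] [ 3.1328912  -0.01196992 -1.45203554] [-0.82307056 -0.52313244 -3.99407063]
6.05 [0.49352866 0.04980919 0.10583058] [ 3.13766158 -0.01109798 -1.45092075] [ 0.9114317  -0.41661998 -4.170514  ]
```

View pics/w2.png

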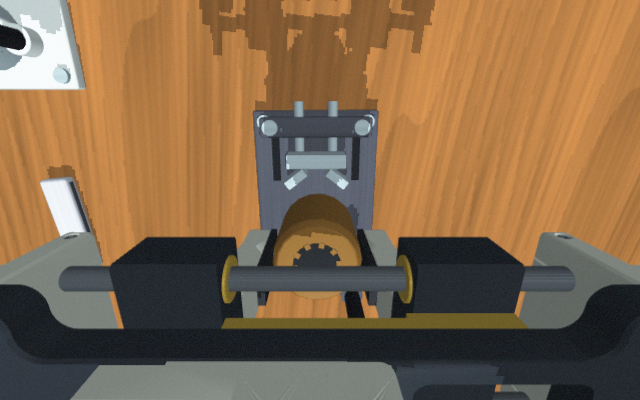

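View pics/s2.png

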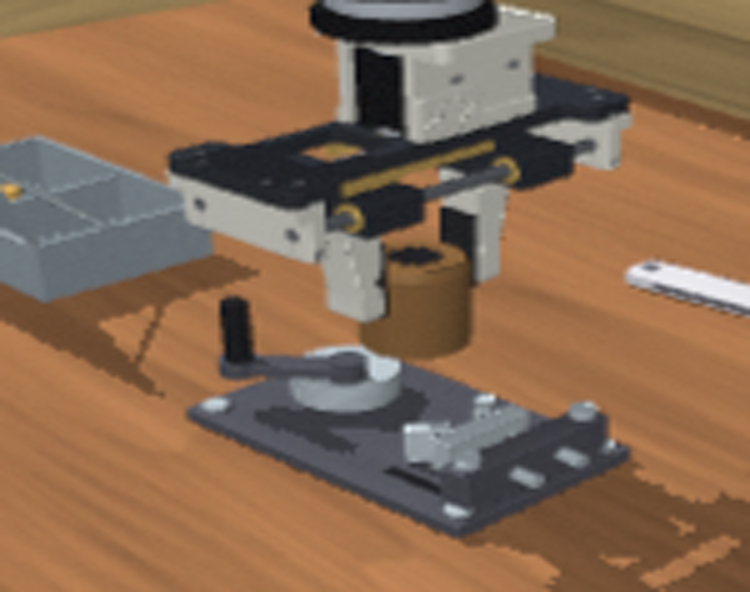

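View pics/t2.png

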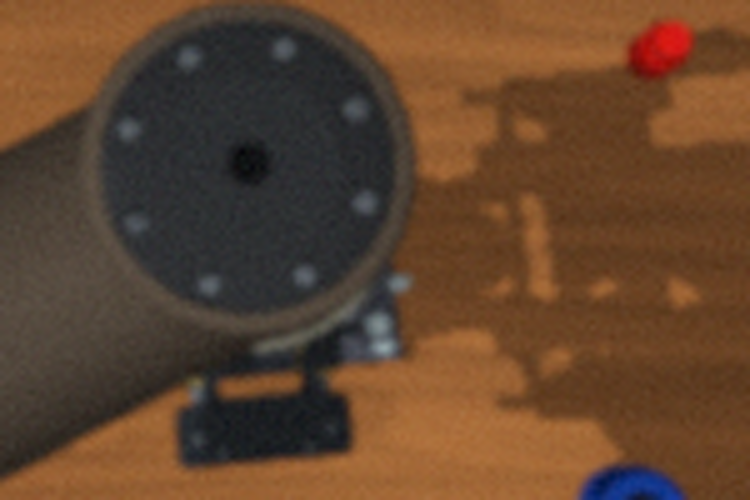

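```bash
cp pics/w2.png /tmp/a.png; python3 - <<'E'
from h import *
a=cv2.imread("pics/w2.png");cv2.imwrite("pics/w2c.png",cv2.resize(a[90:300,240:400],None,fx=4.5,fy=2.8,interpolation=cv2.INTER_CUBIC))
s=get_state();s['eef_pos']=np.array([.4920,.0490,.1032]);s['ee_rot']=np.array([3.133,-.012,-1.452])
psi=.122
def fx(p,o=np.array([.4921,.0515])):
    d=p[:2]-o;return np.array([np.cos(psi)*d[0]+np.sin(psi)*d[1],-np.sin(psi)*d[0]+np.cos(psi)*d[1]])
for u,v,z in[(254,111,.01),(378,111,.01),(259,200,.01),(374,200,.01),(286,186,.034),(346,186,.034)]: 
    p=wat(s,u,v,z);print(p,fx(p)*1000)
E
```

```text
[ 0.55481486 -0.02400506  0.01      ] [ 53.0599328  -82.57609465]
[ 0.44783854 -0.03681885  0.01      ] [-54.68066274 -82.27588061]
[0.54561797 0.05642498 0.01      ] [53.71954141 -1.62463068]
[0.43690496 0.04373855 0.01      ] [-55.72934147  -0.98665669]
[0.51964934 0.0331889  0.034     ] [ 25.11615513 -21.52768772]
[0.46907753 0.02726087 0.034     ] [-25.80119667 -21.25719004]
```

View pics/w2c.png

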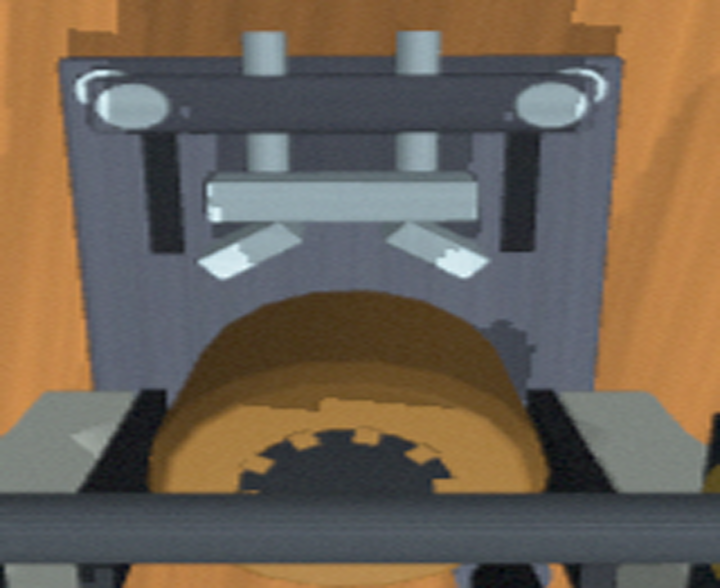

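Emit:
{"op": "arm_command", "data": {"fingers": [1, 1, 1, 1, 1], "dp": [[-0.002, 0.003, 0], [0, 0, -0.02], [0, 0, -0.02], [0, 0, 0], [0, 0, 0]], "roll": [0, 0, 0, 0, 0]}}

```text
t: 6.55
eef_pos: [0.4932, 0.0537, 0.0697]
ee_rot: [-3.138, -0.009, -1.451]
force: [-0.1, -0.1, -3.9]
width: 0.0492
```

Emit:
{"op": "arm_command", "data": {"fingers": [1, 1, 1, 1, 1], "dp": [[-0.002, -0.001, -0.01], [0, 0, -0.01], [0, 0, -0.003], [0, 0, 0], [0, 0, 0]], "roll": [0, 0, 0, 0, 0]}}

```text
t: 7.05
eef_pos: [0.4924, 0.0534, 0.0474]
ee_rot: [-3.135, -0.008, -1.45]
force: [1.5, 0.0, -3.1]
width: 0.0494
```

```bash
python3 - <<'E'
from h import *
s=get_state();print(s['t'],s['eef_pos'],s['ee_rot'],s['force'])
a=grab_frame("side");cv2.imwrite("pics/s3.png",cv2.resize(a[170:290,210:360],None,fx=5,fy=5,interpolation=cv2.INTER_CUBIC))
E
```

```text
7.05 [0.49236079 0.05338001 0.04744509] [-3.13458361 -0.00794069 -1.45046964] [ 1.53119622  0.03928784 -3.05618562]
```

View pics/s3.png

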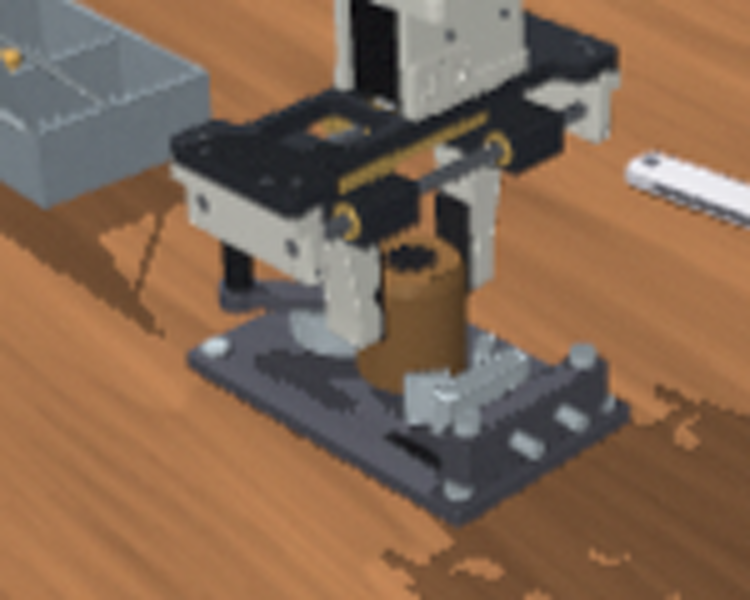

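Emit:
{"op": "arm_command", "data": {"fingers": [1, 1, 1, 1], "dp": [[-0.001, -0.0005, -0.004], [0, 0, -0.002], [0, 0, 0], [0, 0, 0]], "roll": [0, 0, 0, 0]}}

```text
t: 7.5
eef_pos: [0.4917, 0.053, 0.0414]
ee_rot: [-3.134, -0.008, -1.45]
force: [-0.1, 0.2, -3.5]
width: 0.0488
```

Emit:
{"op": "arm_command", "data": {"fingers": [1, 1, 1, 1], "dp": [[0, 0, -0.002], [0, 0, -0.001], [0, 0, 0], [0, 0, 0]], "roll": [0, 0, 0, 0]}}

```text
t: 7.9
eef_pos: [0.4919, 0.0533, 0.039]
ee_rot: [-3.133, -0.007, -1.45]
force: [-0.2, -1.0, -2.3]
width: 0.0491
```

Emit:
{"op": "arm_command", "data": {"fingers": [1, 1, 1], "dp": [[0, 0, -0.001], [0, 0, -0.0005], [0, 0, 0]], "roll": [0, 0, 0]}}

```text
t: 8.2
eef_pos: [0.4919, 0.0535, 0.0389]
ee_rot: [-3.133, -0.007, -1.45]
force: [0.0, -1.3, -3.3]
width: 0.0494
```

Emit:
{"op": "arm_command", "data": {"fingers": [1, 1, 1], "dp": [[0, 0, -0.002], [0, 0, -0.002], [0, 0, 0]], "roll": [0, 0, 0]}}

```text
t: 8.5
eef_pos: [0.4922, 0.0539, 0.039]
ee_rot: [-3.131, -0.008, -1.448]
force: [0.5, 0.3, -2.9]
width: 0.0491
```

Emit:
{"op": "arm_command", "data": {"fingers": [0, -0.3, -0.6, -1, -1, -1], "dp": [[0, 0, 0], [0, 0, 0], [0, 0, 0], [0, 0, 0], [0, 0, 0], [0, 0, 0]], "roll": [0, 0, 0, 0, 0, 0]}}

```text
t: 9.1
eef_pos: [0.4938, 0.0543, 0.0389]
ee_rot: [-3.129, -0.007, -1.447]
force: [0.3, -0.0, 0.9]
width: 0.0834
```

Emit:
{"op": "arm_command", "data": {"fingers": [-1, -1, -1, -1, -1, -1], "dp": [[0, 0, 0.01], [0, 0, 0.03], [0, 0, 0.04], [0, 0, 0.04], [0, 0, 0], [0, 0, 0]], "roll": [0, 0, 0, 0, 0, 0]}}

```text
t: 9.7
eef_pos: [0.4927, 0.0535, 0.1663]
ee_rot: [-3.129, -0.008, -1.447]
force: [-1.2, 0.6, -0.1]
width: 0.0876
```

```bash
python3 - <<'E'
from h import *
s=get_state();print(s['t'],s['eef_pos'],s['ee_rot'],s['force'],s['width'],s['q'])
cv2.imwrite("pics/w4.png",grab_frame("wrist"))
a=grab_frame("side");cv2.imwrite("pics/s4.png",cv2.resize(a[170:290,210:360],None,fx=5,fy=5,interpolation=cv2.INTER_CUBIC))
E
```

```text
9.7 [0.49273795 0.05345607 0.16629176] [-3.12900381 -0.00813012 -1.4469328 ] [-1.20983551  0.60670109 -0.10873489] 0.08761103614088074 [ 0.51558899  0.10521972 -0.47760647  0.01483974 -0.97948906 -0.39989452]
```

View pics/s4.png

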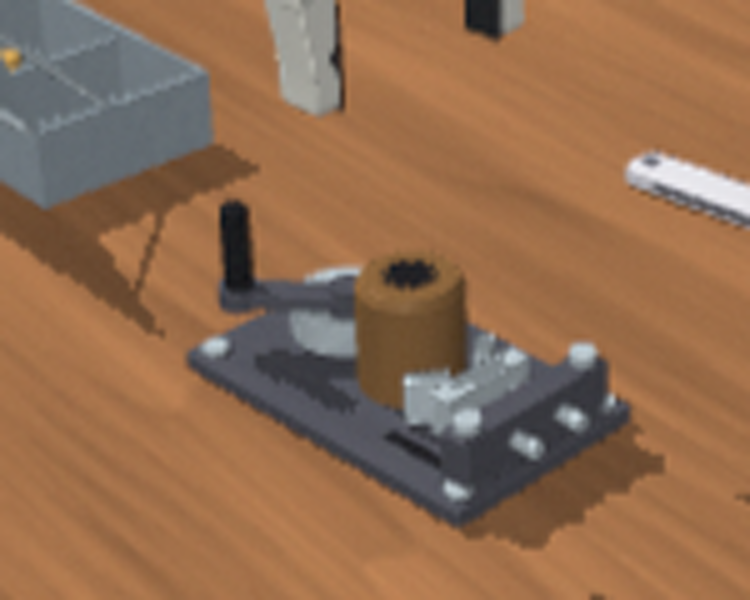

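View pics/w4.png

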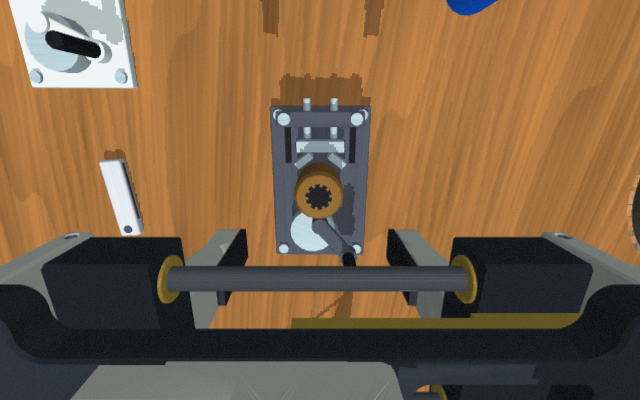

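The hub stands upright in the nest between cam and jaw. The wrist view gives a good look at the whole fixture, so I'll enlarge that for the pin and plate.

```bash
python3 - <<'E'
import cv2
a=cv2.imread("pics/w4.png");cv2.imwrite("pics/w4c.png",cv2.resize(a[95:275,255:385],None,fx=4,fy=4,interpolation=cv2.INTER_CUBIC)[:, :])
E
python3 -c "
import cv2;a=cv2.imread('pics/w4.png');cv2.imwrite('pics/w4c.png',cv2.resize(a[150:270,260:380],None,fx=5,fy=5,interpolation=cv2.INTER_CUBIC))"
```

```text
(no output)
```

View pics/w4c.png

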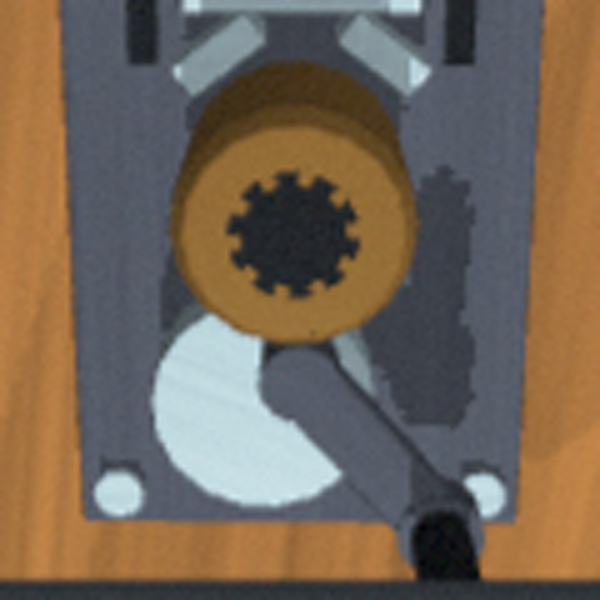

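```bash
python3 - <<'E'
from h import *
np.set_printoptions(precision=4,suppress=True)
s=get_state();s['eef_pos']=np.array([.49274,.05346,.16629]);s['ee_rot']=np.array([-3.129,-.00813,-1.44693])
W=lambda x,y:(260+(x+.5)/5-.5,150+(y+.5)/5-.5)
P={}
for nm,p,z in [("BLc",(85,521),.01),("BRc",(517,523),.01),("hub",(294,235),.065),("pinbase",(441,530),.042)]:
    P[nm]=wat(s,*W(*p),z);print(nm,P[nm])
for nm,u,v,z in [("TLc",271,106,.01),("TRc",370,106,.01)]: P[nm]=wat(s,u,v,z);print(nm,P[nm])
l=(P["BLc"]-P["TLc"]);r=P["BRc"]-P["TRc"];b=P["BLc"]-P["BRc"]
print(np.linalg.norm(l),np.linalg.norm(r),np.linalg.norm(b))
for v in(l,r):print(np.arctan2(-v[0],v[1]))
print(np.arctan2(b[1],b[0]))
c=sum(P[k] for k in("BLc","BRc","TLc","TRc"))/4;print("centre",c)
psi=.12;y=np.array([-np.sin(psi),np.cos(psi)])
n=c[:2]-.005*y;print("nest",n,"pivot",n+.042*y)
E
```

```text
BLc [0.5335 0.1528 0.01  ]
BRc [0.4252 0.1391 0.01  ]
hub [0.4924 0.0541 0.065 ]
pinbase [0.4497 0.1264 0.042 ]
TLc [ 0.5543 -0.0242  0.01  ]
TRc [ 0.4483 -0.0375  0.01  ]
0.17828707209015826 0.1781282938219419 0.10915888510065816
0.11698204839845162
0.13006918991120342
0.12574066160758873
centre [0.4903 0.0576 0.01  ]
nest [0.4909 0.0526] pivot [0.4859 0.0943]
```

Emit:
{"op": "arm_command", "data": {"fingers": [-1, -1, -1, -1, -1, -1, -1, -1], "dp": [[-0.02, 0.03, 0], [-0.02, 0.03, 0], [-0.003, 0.013, 0], [0, 0, 0], [0, 0, 0], [0, 0, 0], [0, 0, 0], [0, 0, 0]], "roll": [0.12, 0.12, 0.12, 0.12, 0.12, 0.1, 0, 0]}}

```text
t: 10.6
eef_pos: [0.4438, 0.1258, 0.1575]
ee_rot: [3.137, -0.009, -0.724]
force: [-0.1, 0.3, -0.6]
width: 0.0875
```

Emit:
{"op": "arm_command", "data": {"fingers": [-1, -1, -1, -1, -1, -1], "dp": [[0.006, 0.001, 0], [0, 0, -0.02], [0, 0, -0.02], [0, 0, -0.02], [0, 0, 0], [0, 0, 0]], "roll": [-0.007, 0, 0, 0, 0, 0]}}

```text
t: 11.2
eef_pos: [0.4524, 0.1268, 0.0955]
ee_rot: [3.137, -0.01, -0.744]
force: [0.1, 0.7, -0.8]
width: 0.088
```

```bash
python3 - <<'E'
from h import *
s=get_state();print(s['t'],s['eef_pos'],s['ee_rot'],s['force'],s['moment'])
a=grab_frame("side");cv2.imwrite("pics/s5.png",cv2.resize(a[150:290,210:360],None,fx=5,fy=4,interpolation=cv2.INTER_CUBIC))
cv2.imwrite("pics/w5.png",grab_frame("wrist"))
E
```

```text
11.2 [0.45239956 0.12678557 0.09552808] [ 3.13708235 -0.00968484 -0.74433461] [ 0.09002082  0.74594513 -0.79773963] [ 0.07020025 -0.02545068  0.03022265]
```

View pics/s5.png

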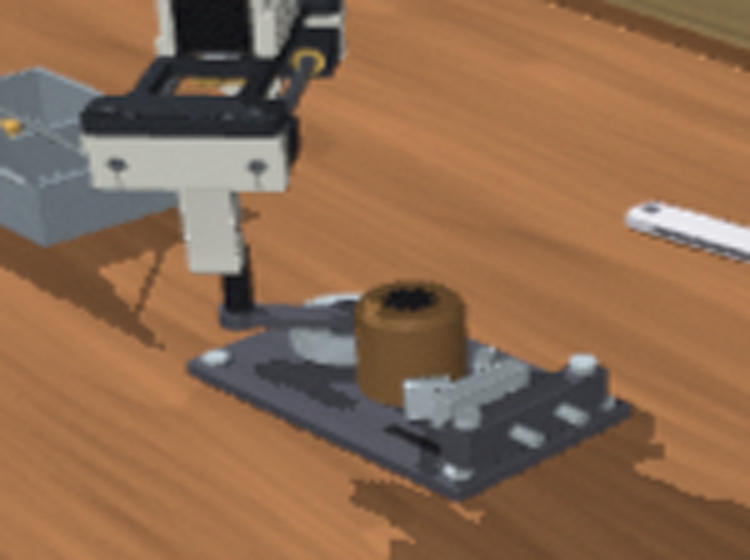

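View pics/w5.png

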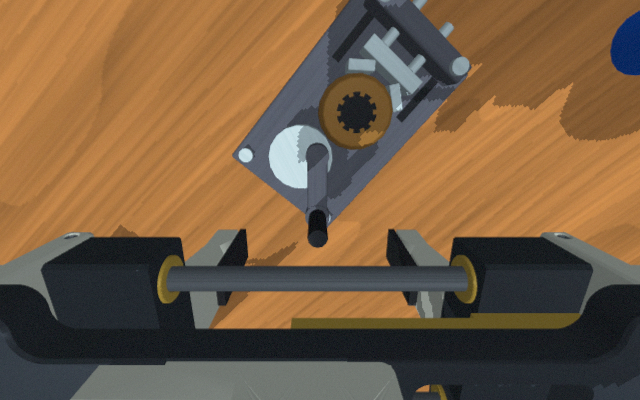

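```bash
python3 - <<'E'
from h import *
s=get_state();s['eef_pos']=np.array([.4524,.12679,.09553]);s['ee_rot']=np.array([3.13708,-.00968,-.74433])
print(wat(s,318,239,.083),wat(s,317.5,216,.042),wat(s,316,152,.042))
E
```

```text
[0.44929093 0.12818487 0.083     ] [0.44986906 0.12759959 0.042     ] [0.48906739 0.09314332 0.042     ]
```

Emit:
{"op": "arm_command", "data": {"fingers": [-1, -1, -1, -1, -1], "dp": [[-0.003, 0, -0.015], [-0.001, 0, -0.015], [0, 0, -0.01], [0, 0, -0.002], [0, 0, 0]], "roll": [0, 0, 0, 0, 0]}}

```text
t: 11.8
eef_pos: [0.4517, 0.1291, 0.0573]
ee_rot: [-3.136, -0.012, -0.745]
force: [0.3, 0.6, -0.0]
width: 0.0878
```

Emit:
{"op": "arm_command", "data": {"fingers": [-1, -1, -1], "dp": [[-0.003, -0.003, -0.006], [0, 0, -0.003], [0, 0, 0]], "roll": [0.01, 0, 0]}}

```text
t: 12.1
eef_pos: [0.4493, 0.1265, 0.049]
ee_rot: [-3.134, -0.012, -0.734]
force: [0.3, 0.3, 0.4]
width: 0.0872
```

Emit:
{"op": "arm_command", "data": {"fingers": [0.3, 0.6, 0.8, 1, 1, 1, 1, 1], "dp": [[0, 0, 0], [0, 0, 0], [0, 0, 0], [0, 0, 0], [0, 0, 0], [0, 0, 0], [0, 0, 0], [0, 0, 0]], "roll": [0, 0, 0, 0, 0, 0, 0, 0], "newtons": 20}}

```text
t: 12.9
eef_pos: [0.4498, 0.1268, 0.0496]
ee_rot: [-3.133, -0.012, -0.734]
force: [-0.6, 0.5, -0.0]
width: 0.0296
```

```bash
cat > m.py <<'E'
from h import *
np.set_printoptions(precision=4,suppress=True)
PIV=np.array([.487,.0937]); 
def rep():
    s=get_state();p=s['eef_pos'][:2];r=p-PIV;th=np.arctan2(r[1],r[0]);th0=s['ee_rot'][2]+np.pi
    f=s['force'];T=r[0]*f[1]-r[1]*f[0]
    cw=lambda t:np.array([np.sin(t),-np.cos(t)])
    ta=cw(th)
    print("t%.2f"%s['t'],"pos",s['eef_pos'],"r%.4f th%.3f q%.3f yawth%.3f"%(np.hypot(*r),th,2.67+.122-th,th0%(2*np.pi)),"F",f.round(2),"Fcw %.2f Frad %.2f"%(f[:2]@ta,f[:2]@r/np.hypot(*r)),"Tz about piv %.3f Mz %.3f"%(T,s['moment'][2]),"w%.4f"%s['width'])
rep()
E
python3 m.py
```

```text
t12.90 pos [0.4498 0.1268 0.0496] r0.0498 th2.416 q0.376 yawth2.408 F [-0.57  0.51 -0.04] Fcw 0.00 Frad 0.76 Tz about piv -0.000 Mz -0.006 w0.0296
```

Still closing (0.030); wait a little longer.

Emit:
{"op": "arm_command", "data": {"fingers": [1, 1, 1, 1, 1, 1], "dp": [[0, 0, 0], [0, 0, 0], [0, 0, 0], [0, 0, 0], [0, 0, 0], [0, 0, 0]], "roll": [0, 0, 0, 0, 0, 0]}}

```text
t: 13.5
eef_pos: [0.4501, 0.1272, 0.0496]
ee_rot: [-3.132, -0.013, -0.733]
force: [1.1, 1.0, -0.2]
width: 0.0135
```

```bash
python3 m.py
```

```text
t13.50 pos [0.4501 0.1272 0.0496] r0.0498 th2.404 q0.388 yawth2.408 F [ 1.14  0.99 -0.18] Fcw 1.50 Frad -0.18 Tz about piv -0.075 Mz 0.053 w0.0135
```

Emit:
{"op": "arm_command", "data": {"fingers": [1, 1, 1, 1], "dp": [[0.0028, 0.0029, 0], [0.003, 0.0026, 0], [0.0032, 0.0024, 0], [0, 0, 0]], "roll": [-0.08, -0.08, -0.08, 0]}}

```text
t: 13.9
eef_pos: [0.4585, 0.1347, 0.0496]
ee_rot: [-3.134, -0.012, -0.981]
force: [2.6, 0.8, -1.1]
width: 0.0134
```

```bash
python3 m.py
```

```text
t13.90 pos [0.4585 0.1347 0.0496] r0.0499 th2.179 q0.613 yawth2.161 F [ 2.64  0.8  -1.1 ] Fcw 2.63 Frad -0.85 Tz about piv -0.131 Mz 0.115 w0.0134
```

```bash
cat > m.py <<'E'
from h import *
import sys
np.set_printoptions(precision=4,suppress=True)
PIV=np.array([.487,.0937]); N=int(sys.argv[1]) if len(sys.argv)>1 else 6
A=[];M=[];P=[]
for i in range(N):
    s=get_state();A.append(s['force']);M.append(s['moment']);P.append(s['eef_pos'])
    if i<N-1: grab_frame("top")
f=np.mean(A,0);p=np.mean(P,0)[:2];m=np.mean(M,0)
r=p-PIV;th=np.arctan2(r[1],r[0]);th0=(s['ee_rot'][2]+np.pi)%(2*np.pi)
ta=np.array([np.sin(th),-np.cos(th)]);ra=np.array([np.cos(th),np.sin(th)])
X=np.array(A)[:,:2]@ta
print("t%.2f"%s['t'],"pos",s['eef_pos'],"r%.4f th%.3f q%.3f yawth%.3f"%(np.hypot(*r),th,2.792-th,th0),"Fcw %.2f+-%.2f Frad %.2f Fz %.2f"%(X.mean(),X.std()/np.sqrt(N),f[:2]@ra,f[2]),"Mz %.3f w%.4f"%(m[2],s['width']),X.round(1))
for k in range(4):
    a=th-.05*k*1-.0
print("next steps .06:",[tuple((.003*np.array([np.sin(th-.03-.06*k),-np.cos(th-.03-.06*k)])).round(4)) for k in range(4)])
E
python3 m.py
```

```text
t14.15 pos [0.4585 0.1346 0.0497] r0.0499 th2.179 q0.613 yawth2.163 Fcw 3.59+-0.49 Frad -0.91 Fz -3.73 Mz 0.103 w0.0139 [2.6 2.2 2.9 3.6 4.3 5.8]
next steps .06: [(np.float64(0.0025), np.float64(0.0016)), (np.float64(0.0026), np.float64(0.0015)), (np.float64(0.0027), np.float64(0.0013)), (np.float64(0.0028), np.float64(0.0012))]
```

Emit:
{"op": "arm_command", "data": {"fingers": [1, 1, 1, 1, 1], "dp": [[0.0025, 0.0016, 0], [0.0026, 0.0015, 0], [0.0027, 0.0013, 0], [0.0028, 0.0012, 0], [0.0028, 0.001, 0]], "roll": [-0.06, -0.06, -0.06, -0.06, -0.06]}}

```text
t: 14.65
eef_pos: [0.4689, 0.1398, 0.0497]
ee_rot: [-3.138, -0.012, -1.283]
force: [-0.4, 4.0, 0.6]
width: 0.0134
```

```bash
python3 m.py 1
```

```text
t14.65 pos [0.4689 0.1398 0.0497] r0.0495 th1.945 q0.847 yawth1.858 Fcw 1.07+-0.00 Frad 3.85 Fz 0.62 Mz 0.165 w0.0134 [1.1]
next steps .06: [(np.float64(0.0028), np.float64(0.001)), (np.float64(0.0029), np.float64(0.0008)), (np.float64(0.0029), np.float64(0.0007)), (np.float64(0.003), np.float64(0.0005))]
```

```bash
sed -i 's/^print("t%.2f"/R3=r;TT=np.array(M)[:,2]+R3[0]*np.array(A)[:,1]-R3[1]*np.array(A)[:,0]\nprint("TPIV %.3f"%TT.mean(),TT.round(3))\n&/' m.py; python3 m.py 1|head -1
```

```text
TPIV 0.112 [0.112]
```

Emit:
{"op": "arm_command", "data": {"fingers": [1, 1], "dp": [[0.0029, 0.001, 0], [0.0029, 0.0008, 0]], "roll": [-0.03, -0.04]}}

```text
t: 14.85
eef_pos: [0.4732, 0.1412, 0.0496]
ee_rot: [-3.141, -0.012, -1.355]
force: [-5.1, 3.0, 2.9]
width: 0.0138
```

```bash
python3 m.py 1
```

```text
TPIV 0.194 [0.194]
t14.85 pos [0.4732 0.1412 0.0496] r0.0495 th1.853 q0.939 yawth1.786 Fcw -4.07+-0.00 Frad 4.28 Fz 2.86 Mz -0.008 w0.0138 [-4.1]
next steps .06: [(np.float64(0.0029), np.float64(0.0007)), (np.float64(0.0029), np.float64(0.0006)), (np.float64(0.003), np.float64(0.0004)), (np.float64(0.003), np.float64(0.0002))]
```

Emit:
{"op": "arm_command", "data": {"fingers": [1, 1, 1], "dp": [[0, 0.0005, 0], [0, 0, 0], [0, 0, 0]], "roll": [0, 0, 0]}}

```text
t: 15.15
eef_pos: [0.4734, 0.1413, 0.0497]
ee_rot: [-3.141, -0.013, -1.353]
force: [-0.9, 1.1, -0.7]
width: 0.0132
```

```bash
python3 m.py 4
```

```text
TPIV 0.010 [ 0.013  0.022  0.029 -0.025]
t15.30 pos [0.4734 0.1413 0.0497] r0.0495 th1.850 q0.942 yawth1.788 Fcw 0.42+-0.28 Frad 0.58 Fz -1.26 Mz 0.031 w0.0136 [-0.6  0.8  0.7  0.7]
next steps .06: [(np.float64(0.0029), np.float64(0.0007)), (np.float64(0.0029), np.float64(0.0006)), (np.float64(0.003), np.float64(0.0004)), (np.float64(0.003), np.float64(0.0002))]
```

Emit:
{"op": "arm_command", "data": {"fingers": [1, 1, 1], "dp": [[0.0025, 0.0007, 0], [0.0025, 0.0005, 0], [0.0025, 0.0004, 0]], "roll": [-0.03, -0.04, -0.04]}}

```text
t: 15.6
eef_pos: [0.4787, 0.1424, 0.0496]
ee_rot: [3.139, -0.013, -1.469]
force: [-3.4, 1.6, 2.6]
width: 0.0137
```

```bash
python3 m.py 1; python3 - <<'E'
from h import *
cv2.imwrite("pics/sA.png",grab_frame("side"))
E
```

```text
TPIV 0.135 [0.135]
t15.60 pos [0.4787 0.1424 0.0496] r0.0494 th1.740 q1.052 yawth1.672 Fcw -3.10+-0.00 Frad 2.15 Fz 2.60 Mz -0.018 w0.0137 [-3.1]
next steps .06: [(np.float64(0.003), np.float64(0.0004)), (np.float64(0.003), np.float64(0.0002)), (np.float64(0.003), np.float64(0.0001)), (np.float64(0.003), np.float64(-0.0001))]
```

Emit:
{"op": "arm_command", "data": {"fingers": [1, 1, 1], "dp": [[0.0025, 0.0004, 0], [0.0025, 0.0003, 0], [0.0025, 0.0002, 0]], "roll": [-0.03, -0.04, -0.04]}}

```text
t: 15.95
eef_pos: [0.4844, 0.1429, 0.0496]
ee_rot: [3.135, -0.014, -1.586]
force: [-5.8, 2.2, 3.4]
width: 0.0133
```

```bash
python3 m.py 2; python3 - <<'E'
from h import *
cv2.imwrite("pics/sB.png",grab_frame("side"))
E
```

```text
TPIV 0.247 [0.295 0.198]
t16.00 pos [0.4846 0.1429 0.0496] r0.0493 th1.621 q1.171 yawth1.553 Fcw -5.29+-0.28 Frad 2.66 Fz 3.78 Mz -0.014 w0.0137 [-5.7 -4.9]
next steps .06: [(np.float64(0.003), np.float64(0.0001)), (np.float64(0.003), np.float64(-0.0001)), (np.float64(0.003), np.float64(-0.0003)), (np.float64(0.003), np.float64(-0.0005))]
```

Emit:
{"op": "arm_command", "data": {"fingers": [1, 1, 1], "dp": [[0, 0.0003, 0], [0, 0, 0], [0, 0, 0]], "roll": [0, 0, 0]}}

```text
t: 16.35
eef_pos: [0.4846, 0.143, 0.0497]
ee_rot: [3.135, -0.014, -1.585]
force: [-2.3, 1.2, 2.2]
width: 0.0134
```

```bash
python3 m.py 4; python3 - <<'E'
from h import *
cv2.imwrite("pics/sC.png",grab_frame("side"))
a=cv2.imread("pics/sA.png");c=cv2.imread("pics/sC.png")
cv2.imwrite("pics/sAC.png",np.vstack([cv2.resize(x[200:275,240:350],None,fx=4,fy=4,interpolation=cv2.INTER_CUBIC) for x in(a,c)]))
E
```

```text
TPIV 0.045 [0.037 0.027 0.026 0.09 ]
t16.50 pos [0.4846 0.143  0.0497] r0.0493 th1.620 q1.172 yawth1.556 Fcw -1.96+-0.24 Frad 0.94 Fz 1.29 Mz -0.051 w0.0134 [-2.2 -1.2 -2.5 -1.9]
next steps .06: [(np.float64(0.003), np.float64(0.0001)), (np.float64(0.003), np.float64(-0.0001)), (np.float64(0.003), np.float64(-0.0003)), (np.float64(0.003), np.float64(-0.0005))]
```

View pics/sAC.png

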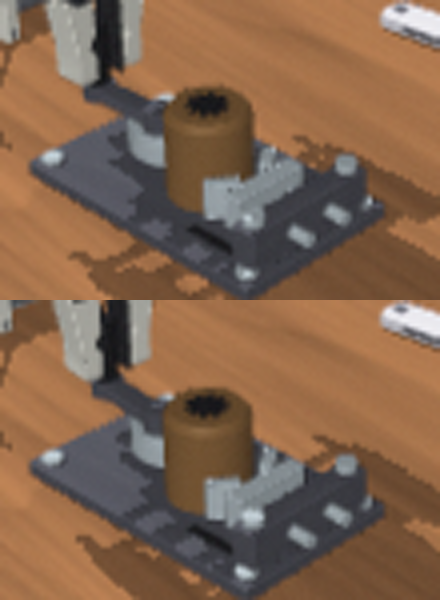

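```bash
cat > tr.py <<'E'
from h import *
import sys
ref=cv2.imread("pics/s4full.png" if False else "pics/sA.png")
def match(img,box):
    x0,y0,x1,y1=box;k=8
    t=cv2.resize(ref[y0:y1,x0:x1],None,fx=k,fy=k,interpolation=cv2.INTER_CUBIC)
    m=6
    w=cv2.resize(img[y0-m:y1+m,x0-m:x1+m],None,fx=k,fy=k,interpolation=cv2.INTER_CUBIC)
    r=cv2.matchTemplate(w,t,cv2.TM_CCOEFF_NORMED);_,v,_,l=cv2.minMaxLoc(r)
    return (l[0]/k-m,l[1]/k-m,round(v,3))
B={"bore":(283,221,301,232),"jawbar":(300,238,317,250),"post":(322,238,334,248)}
def track(f):
    i=cv2.imread(f);print(f,{k:match(i,b) for k,b in B.items()})
j=np.array([.499,.02,.03]);u=np.array([.122,-.993,0])
print("px for 1mm of jaw motion",proj("side",j+.001*u)-proj("side",j))
for f in sys.argv[1:]:track(f)
E
python3 tr.py pics/side0.png pics/sB.png pics/sC.png
```

```text
px for 1mm of jaw motion [0.32097729 0.17094554]
pics/side0.png {'bore': (1.875, 6.0, 0.411), 'jawbar': (-0.125, -0.375, 0.841), 'post': (-0.125, -0.5, 0.916)}
pics/sB.png {'bore': (-0.25, 0.25, 0.985), 'jawbar': (0.25, 0.25, 0.954), 'post': (0.0, 0.0, 0.936)}
pics/sC.png {'bore': (-0.25, 0.25, 0.985), 'jawbar': (0.125, 0.25, 0.954), 'post': (0.0, 0.0, 0.936)}
```

Emit:
{"op": "arm_command", "data": {"fingers": [1, 1, 1], "dp": [[0.0025, 0.0002, 0], [0.0025, 0.0001, 0], [0.002, 0, 0]], "roll": [-0.03, -0.04, -0.04]}}

```text
t: 16.85
eef_pos: [0.4891, 0.1429, 0.0496]
ee_rot: [3.131, -0.016, -1.7]
force: [-6.1, 3.2, 4.9]
width: 0.0134
```

```bash
python3 m.py 1
```

```text
TPIV 0.353 [0.353]
t16.85 pos [0.4891 0.1429 0.0496] r0.0492 th1.528 q1.264 yawth1.442 Fcw -6.23+-0.00 Frad 2.95 Fz 4.89 Mz 0.046 w0.0134 [-6.2]
next steps .06: [(np.float64(0.003), np.float64(-0.0002)), (np.float64(0.003), np.float64(-0.0004)), (np.float64(0.0029), np.float64(-0.0006)), (np.float64(0.0029), np.float64(-0.0008))]
```

Emit:
{"op": "arm_command", "data": {"fingers": [1, 1, 1], "dp": [[0, 0.0003, 0], [0, 0, 0], [0, 0, 0]], "roll": [0, 0, 0]}}

```text
t: 17.15
eef_pos: [0.4892, 0.1428, 0.0496]
ee_rot: [3.131, -0.016, -1.7]
force: [-1.8, 0.7, 1.8]
width: 0.0136
```

```bash
python3 m.py 4; python3 - <<'E'
from h import *
cv2.imwrite("pics/sD.png",grab_frame("side"))
E
python3 tr.py pics/sD.png
```

```text
TPIV 0.170 [0.189 0.144 0.156 0.192]
t17.30 pos [0.4891 0.1429 0.0496] r0.0492 th1.527 q1.265 yawth1.441 Fcw -1.89+-0.03 Frad 0.05 Fz 1.79 Mz 0.077 w0.0137 [-1.8 -1.9 -1.9 -1.9]
next steps .06: [(np.float64(0.003), np.float64(-0.0002)), (np.float64(0.003), np.float64(-0.0004)), (np.float64(0.0029), np.float64(-0.0006)), (np.float64(0.0029), np.float64(-0.0008))]
px for 1mm of jaw motion [0.32097729 0.17094554]
pics/sD.png {'bore': (-0.25, 0.5, 0.977), 'jawbar': (0.625, 0.25, 0.926), 'post': (0.0, 0.125, 0.927)}
```

Emit:
{"op": "arm_command", "data": {"fingers": [1, 1, 1, 1], "dp": [[0.0022, 0, 0], [0.0015, -0.0001, 0], [0, 0, 0], [0, 0, 0]], "roll": [-0.02, -0.02, 0, 0]}}

```text
t: 17.75
eef_pos: [0.491, 0.1427, 0.0496]
ee_rot: [3.128, -0.017, -1.743]
force: [-2.5, 0.3, 2.3]
width: 0.0133
```

```bash
python3 m.py 5; python3 - <<'E'
from h import *
cv2.imwrite("pics/sE.png",grab_frame("side"))
E
python3 tr.py pics/sE.png
```

```text
TPIV 0.154 [0.171 0.151 0.089 0.196 0.163]
t17.95 pos [0.491  0.1427 0.0496] r0.0491 th1.489 q1.303 yawth1.398 Fcw -2.30+-0.20 Frad 0.29 Fz 1.99 Mz 0.041 w0.0137 [-2.5 -1.5 -2.1 -2.8 -2.5]
next steps .06: [(np.float64(0.003), np.float64(-0.0003)), (np.float64(0.003), np.float64(-0.0005)), (np.float64(0.0029), np.float64(-0.0007)), (np.float64(0.0029), np.float64(-0.0009))]
px for 1mm of jaw motion [0.32097729 0.17094554]
pics/sE.png {'bore': (-0.25, 0.625, 0.969), 'jawbar': (0.875, 0.25, 0.916), 'post': (0.0, 0.0, 0.899)}
```

```bash
python3 - <<'E'
import cv2,numpy as np
o=[]
for n in("s4x","sA","sD","sE"):
    a=cv2.imread(f"pics/{n}.png")
    if a is None: continue
    o.append(cv2.resize(a[228:268,278:340],None,fx=6,fy=6,interpolation=cv2.INTER_CUBIC))
o=[cv2.copyMakeBorder(x,2,2,2,2,0) for x in o]
cv2.imwrite("pics/cmp.png",np.hstack([np.vstack([o[0],o[1]]),np.vstack([o[2],np.zeros_like(o[0])])]))
E
```

```text
[ WARN:0@0.019] global loadsave.cpp:275 findDecoder imread_('pics/s4x.png'): can't open/read file: check file path/integrity
```

View pics/cmp.png

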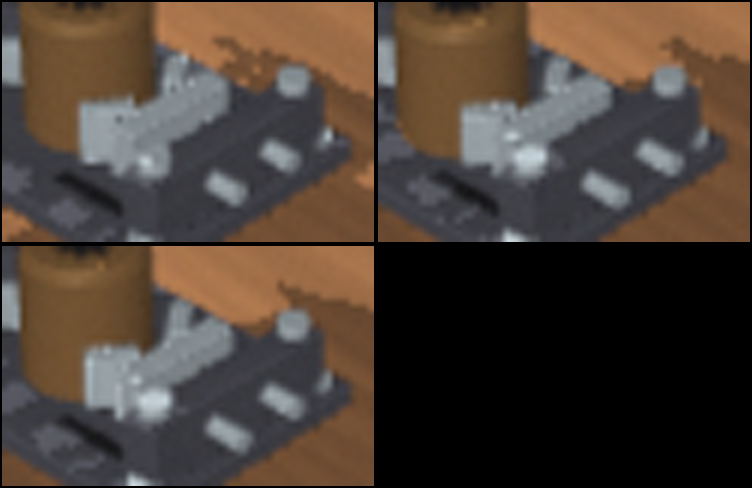

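Emit:
{"op": "arm_command", "data": {"fingers": [1, 1, 1, 1], "dp": [[0.0022, -0.0003, 0], [0.0015, -0.0002, 0], [0, 0, 0], [0, 0, 0]], "roll": [-0.02, -0.02, 0, 0]}}

```text
t: 18.4
eef_pos: [0.4928, 0.1425, 0.0495]
ee_rot: [3.125, -0.018, -1.786]
force: [-1.9, -1.1, 1.5]
width: 0.0134
```

```bash
python3 m.py 5; python3 - <<'E'
from h import *
cv2.imwrite("pics/sF.png",grab_frame("side"))
E
python3 tr.py pics/sF.png
```

```text
TPIV 0.197 [0.142 0.21  0.198 0.15  0.284]
t18.60 pos [0.4928 0.1424 0.0495] r0.0491 th1.452 q1.340 yawth1.356 Fcw -2.89+-0.30 Frad 0.02 Fz 2.34 Mz 0.055 w0.0136 [-1.8 -3.7 -3.  -2.6 -3.4]
next steps .06: [(np.float64(0.003), np.float64(-0.0004)), (np.float64(0.0029), np.float64(-0.0006)), (np.float64(0.0029), np.float64(-0.0008)), (np.float64(0.0028), np.float64(-0.001))]
px for 1mm of jaw motion [0.32097729 0.17094554]
pics/sF.png {'bore': (-0.125, 0.75, 0.958), 'jawbar': (1.0, 0.5, 0.899), 'post': (-0.125, 0.0, 0.878)}
```

Emit:
{"op": "arm_command", "data": {"fingers": [0.6, 0.4, 0, -0.3, -0.6, -0.6], "dp": [[0, 0, 0], [0, 0, 0], [0, 0, 0], [0, 0, 0], [0, 0, 0], [0, 0, 0]], "roll": [0, 0, 0, 0, 0, 0]}}

```text
t: 19.25
eef_pos: [0.4936, 0.1425, 0.0492]
ee_rot: [3.126, -0.017, -1.786]
force: [0.3, 0.6, 0.8]
width: 0.052
```

Emit:
{"op": "arm_command", "data": {"fingers": [-0.6, -0.6, -0.6, -0.6, -0.6, -0.6], "dp": [[0, 0, 0.01], [0, 0, 0.03], [0, 0, 0.03], [0, 0, 0.03], [0, 0, 0.015], [0, 0, 0]], "roll": [0, 0, 0, 0, 0, 0]}}

```text
t: 19.85
eef_pos: [0.493, 0.1416, 0.1718]
ee_rot: [3.126, -0.018, -1.786]
force: [-0.6, 0.0, -1.3]
width: 0.07
```

Now I'll go back to the earlier viewing pose (0.4927, 0.0535, 0.166, yaw -1.447) to compare the jaw against the unclamped picture.

Emit:
{"op": "arm_command", "data": {"fingers": [-1, -1, -1, -1, -1, -1, -1], "dp": [[0, -0.03, 0], [0, -0.03, 0], [0, -0.02, 0], [0, -0.008, 0], [0, 0, -0.003], [0, 0, 0], [0, 0, 0]], "roll": [0.1, 0.1, 0.1, 0.04, 0, 0, 0]}}

```text
t: 20.55
eef_pos: [0.4915, 0.0512, 0.1681]
ee_rot: [3.126, -0.017, -1.434]
force: [0.1, 0.3, 0.3]
width: 0.0879
```

```bash
python3 - <<'E'
from h import *
s=get_state();print(s['t'],s['eef_pos'],s['ee_rot'],s['width'])
w=grab_frame("wrist");cv2.imwrite("pics/w6.png",w);cv2.imwrite("pics/sG.png",grab_frame("side"))
a=cv2.imread("pics/w4.png")
cv2.imwrite("pics/w46.png",np.hstack([cv2.resize(x[95:265,258:382],None,fx=3,fy=3.4,interpolation=cv2.INTER_CUBIC) for x in(a,w)]))
E
python3 tr.py pics/sG.png
```

```text
20.55 [0.49151994 0.05116995 0.16812551] [ 3.12597015 -0.01666459 -1.43432906] 0.08792958359579028
px for 1mm of jaw motion [0.32097729 0.17094554]
pics/sG.png {'bore': (-0.375, 0.625, 0.904), 'jawbar': (0.75, 0.25, 0.814), 'post': (-0.125, -0.5, 0.915)}
```

View pics/w46.png

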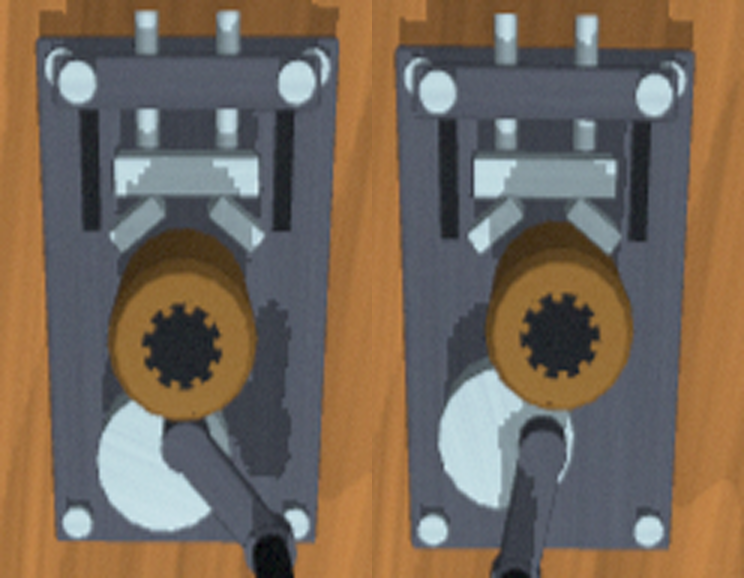

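```bash
python3 - <<'E'
import cv2,numpy as np
a=cv2.imread("pics/w4.png");b=cv2.imread("pics/w6.png")
cv2.imwrite("pics/j46.png",np.hstack([cv2.resize(x[98:172,262:376],None,fx=3.5,fy=8,interpolation=cv2.INTER_CUBIC) for x in(a,b)]))
E
```

```text
(no output)
```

View pics/j46.png

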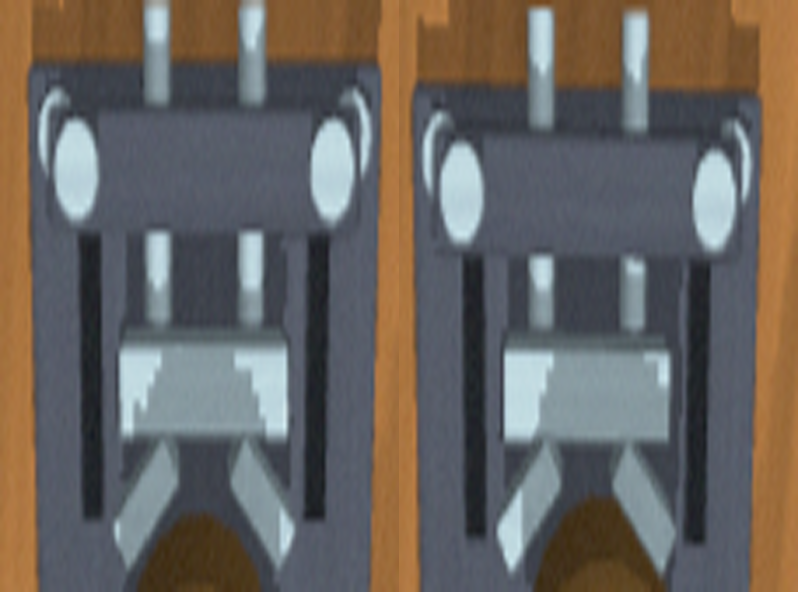

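```bash
python3 - <<'E'
from h import *
np.set_printoptions(precision=2,suppress=True)
psi=.122
S0=dict(eef_pos=np.array([.49274,.05346,.16629]),ee_rot=np.array([-3.129,-.00813,-1.44693]))
S1=dict(eef_pos=np.array([.49152,.05117,.16813]),ee_rot=np.array([3.12597,-.01666,-1.43433]))
def y(s,r,z):
    p=wat(s,318,98+(r+.5)/8-.5,z);return 1000*(-np.sin(psi)*(p[0]-.4921)+np.cos(psi)*(p[1]-.052))
for nm,a,b,z in[("edge",65,88,.01),("slot",518,540,.01),("bridge",232,254,.04),("barfront",438,440,.034),("barback",345,350,.034),("tip",568,570,.034)]:
    print(nm,y(S0,a,z),y(S1,b,z),y(S1,b,z)-y(S0,a,z))
E
```

```text
edge -83.68818583686483 -84.26800059196344 -0.5798147550986101
slot -22.043725576652175 -22.004337007687695 0.03938856896447973
bridge -63.357075465015846 -63.79409700537145 -0.4370215403556017
barfront -36.87001038201012 -39.608388509633905 -2.7383781276237826
barback -48.8557131651338 -51.294536902952444 -2.4388237378186446
tip -19.6251918870467 -22.255177805726827 -2.629985918680127
```

```bash
python3 - <<'E'
from station import *
print(get_state()['t'],job_done())
E
```

```text
the job is handed in; nothing more can be done
20.65 None
```

The hub is standing upright in the steel fixture, clamped against the sprung jaw at an estimated 10 N. I let go of both the hub and the pin and handed the job in at 20.65 s of the 72 s allowed. No verdict was reported.

**What I did:** I gripped the bronze hub, set it in the nest and released it. I then turned the cam by its pin from about 0.38 to 1.34 rad, with the gripper turning along with it. The load started at about 1.14 rad.

**Clamping force:** the three estimates differ, but all fall within the 6 to 20 N range:

| Check | Estimate |
|---|---|
| Jaw moved back 2.3 ± 0.4 mm (wrist camera, before and after clamping) | about 10 N |
| Jaw moved about 3 mm (side camera, just before release; 0.125 px steps, shadows changing) | about 13 N |
| Torque held still, about 0.18 N m above free (noisy; partly relaxes while holding) | about 8 N |

After release, the side camera showed slightly less jaw movement than before, about 2.3 mm if read as jaw travel, but its match was poorer. It agrees better with the wrist-camera figure.

**At hand-in:** the last pictures show the hub upright on the plate and in contact with the jaw and cam. The gripper was open and well clear above the fixture. I saw no contact with the bystanders, but I did not measure their positions again.

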